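# Clamp the glued pencil box in the desk press

## Robot

A 6-joint arm with a two-finger parallel gripper is mounted at the origin on the work surface. World frame = base frame: x ahead of the robot, y to its left, z up, the work surface at z = 0. Lengths are in m, angles in rad, forces in N, time in s.
With the tool pointing down it reaches from about 0.3 to 0.825 m from the base axis. Payload 5.4 kg.
Tool frame: the origin (TCP) lies at the very end of the fingers, on their centre line; the grasp point (between the pads) lies 19 mm behind it; z points along the fingers, y is the line along which they close (so a half turn about z gives the same grasp; the last joint's range is limited). The gripper opens to 92 mm and grips with 3 to 60 N. Pads are 20 mm wide; open, the fingers measure 128 mm over their backs; the gripper's body (75 mm by 189 mm) begins 69 mm behind the grasp point.
Start: joints at [1.071, 0.158, 1.597, -0, 1.386, -0.21], TCP at [0.164, 0.551, 0.215] pointing down, gripper open.
Joint ranges: [-2.91, 2.91], [-0.94, 2.29], [0.18, 2.7], [-1.29, 4.43], [0.17, 2.64], [-3, 3]. Speed limits (rad/s): [2.57, 2.57, 3.14, 3.14, 3.14, 3.14].

## Interface

Orientations are given as a rotation vector (axis times angle).
In Python, from workcell import bot gives the robot as it stands. Calls block until the motion is done:
- bot.goto(position, orientation): joint-space move of the TCP to a pose.
- bot.line_to(position, rot=None, max_speed=0.15): straight line of the TCP; rot=None keeps the orientation; max_speed is the mean speed in m/s.
- bot.set_joints(angles): joint-space move.
- bot.set_gripper(opening, newtons=None): opening from 0.0 (shut) to 1.0 (fully open); newtons is the grip in N (None keeps the last); returns when the fingers have stopped.
- bot.hold(seconds).
- bot.inverse_kinematics(position, orientation): joint angles nearest the present ones, or None.
- bot.read_camera(name): name is "side" or "top" or "wrist"; returns a dict with "pixels" (480x640x3 uint8, blue, green, red), "fx", "fy", "cx", "cy" (pixels), "k1" (the pictures are not rectified: a ray, as slopes to the right and down, at radius r is drawn at 1 + k1 r^2 times it, then the intrinsics apply), "R" (3x3) and "t" (3): a world point X has camera coordinates R X + t. Camera axes: x right, y down, z forward; pixel columns grow to the right and rows downward; lengths in m; the calibration is good to about 2 mm. A picture is of the moment at which its call begins. There is no depth.
A pose or a line that the arm cannot do raises bot.MotionError and nothing moves.
- bot.job_done(): hands the job in; it is judged then, once.
Readings, each from a call of its own:
- bot.current_clock(): time.
- bot.current_joints(): joint angles.
- bot.current_joint_vel(): joint speeds.
- bot.current_effort(): joint torques, N m.
- bot.current_ee_pos(): TCP position.
- bot.current_tool_rot(): TCP orientation.
- bot.current_contact_force(): force on the tool from outside, world axes, zero at the start.
- bot.current_ft_torque(): the same for the moment, N m.
- bot.current_opening(): opening from 0.0 (shut) to 1.0 (fully open).
- bot.current_grip_force(): force on a finger pad.
Only numpy, scipy, OpenCV 4.12 (cv2) and the standard library are available. Lean on these libraries where they do the work, as an engineer would, in place of code of your own. Each camera call takes 0.05 s, during which the arm holds its last target. There are 200 camera calls.

## Task

The wooden pencil box has just been glued. Slide it lengthwise into the small screw press, between the two pillars, so that it lies flat and square on the bed with its middle under the screw, and let go of it; then turn the knurled knob clockwise, regripping as often as you need, until the rubber pad meets the lid and for about a quarter of a turn more, so that it is held firmly but not crushed. Leave everything else on the desk standing where it is.

Things in the scene. Friction and masses are not known exactly. Their poses are not given: they have to be found in the camera images.
- pencil_box_center (a point): closed wooden pencil box, a plain block 190 x 56 x 32 mm (x is its length, y its width, z its height), 0.12 to 0.23 kg, loose on the desk; the point is its centre, 16 mm above its underside. Either end may lead. A tall tumbler stands close beside one end, so that fingers do not fit there; the other end is free
- press: small grey screw press, fixed; origin on the desk under the screw axis, z up. Bed 170 (x) x 120 (y) mm, top 14 mm above the desk. Pillars 14 mm thick at x = +60 and -60 mm carry a bridge 152 (x) x 28 (y) mm, 90 to 114 mm above the desk (pillar nuts to 128 mm). The box goes in along y, its length along y; the side towards the robot's midline is kept clear, jar and case lie beyond the x ends
- press_pad_face (a point): centre of the underside of the soft rubber pad (88 x 60 mm in x and y, 12 mm thick) under the steel platen, on the screw axis, as it is while the rubber is not squeezed; it hangs 61 mm above the desk when the screw reads 0 and goes down 8 mm for each turn; at the start it clears the lid of a box lying on the bed by 9.5 to 12.5 mm
- press_knob (a point): centre of the round knurled steel knob on top of the screw, diameter 39 mm, 30 mm high (15 mm above and below this point), axis vertical; it goes down 8 mm for each clockwise turn; free space of at least 16 mm between its underside and the bridge while the screw reads less than 14
- press_screw (a joint): rotation of the knob in rad, growing clockwise seen from above (tightening, downwards), 0 fully up, 18.8 fully down; 6.283 rad lower the platen by 8 mm; it has friction of about 0.1 N m and stays where it is left. With the box on the bed the pad meets its lid at about 11.8
- press_pad (a joint): how far the rubber pad is squeezed, in m: 0 when free, at most 0.008; 9 N per mm
- tumbler_center (a point): stainless steel tumbler, diameter 68 mm, 98 mm tall, standing; the point is half-way up. Bystander
- eraser_center (a point): white eraser 40 x 20 x 12 mm lying flat; its centre. Bystander
- marble_jar_center (a point): glass jar of marbles with a grey stopper, diameter 68 mm, 118 mm tall, standing; the point is half-way up. Bystander
- case_center (a point): red protractor case 70 (x) x 118 (y) x 13 mm lying flat; its centre. Bystander
- sharpener_center (a point): metal pencil sharpener 26 x 16 x 11 mm lying flat; its centre. Bystander
- marker_a_center (a point): yellow highlighter 120 x 20 x 14 mm lying along its x, beside the pencil box; its middle. Bystander
- marker_b_center (a point): yellow highlighter 120 x 20 x 14 mm lying along its x, towards the back; its middle. Bystander
Not all that is in view belongs to the job. There is more than one size of the part that bears pencil_box_center; the job needs the largest.

How it is judged:
By the outcome, as a careful person would: the job done as asked, in the order asked, and still so for the second after the job is handed in, with the robot touching nothing.
It also fails if it takes over 72 s, if anything falls off the work surface, if the arm or the gripper's body presses on something with over 40 N, if the wrist force passes 120 N, or if a joint passes its speed limit or range.

## Working session

There is one attempt and no reset: what is moved stays moved. The work goes in short steps, each a Python script; the robot and the scene stay as the last script left them, time stands still between calls to the robot, and variables do not carry over. Pictures are saved under pics/ and viewed, at most 10 in all, crops included, and the job is handed in when it is done.

```bash
ls; mkdir -p pics; python3 - <<'E'
from workcell import bot
import cv2
for n in ("top","side"):
    c=bot.read_camera(n); cv2.imwrite(f"pics/{n}0.png",c["pixels"])
    print(n,{k:(v if k!="pixels" else 0) for k,v in c.items()})
print(bot.current_clock(),bot.current_tool_rot())
E
```

```text
pics
top {'pixels': 0, 'fx': 495.7838917226342, 'fy': 495.7838917226342, 'cx': 322.96745753477074, 'cy': 238.00189727857082, 'k1': 0.042179550201905794, 'R': array([[ 0.01179811, -0.99973247, -0.01989454],
       [-0.99507594, -0.0097804 , -0.09863168],
       [ 0.09841072,  0.02096024, -0.99492512]]), 't': array([0.02533991, 0.57814499, 1.17777437])}
side {'pixels': 0, 'fx': 610.157460356689, 'fy': 610.157460356689, 'cx': 309.9810560852314, 'cy': 253.3449808392993, 'k1': 0.052886484371818504, 'R': array([[ 0.69924224, -0.71449802, -0.02351335],
       [-0.44255875, -0.40681007, -0.79915413],
       [ 0.56142857,  0.56920836, -0.60066614]]), 't': array([-0.39025469,  0.34105369,  0.88451578])}
0.1 [-4.53443558e-01 -3.10809450e+00  2.47122252e-03]
```

View pics/top0.png

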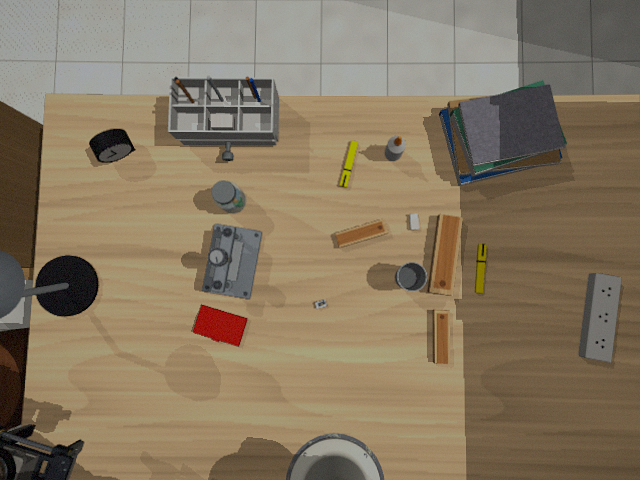

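View pics/side0.png

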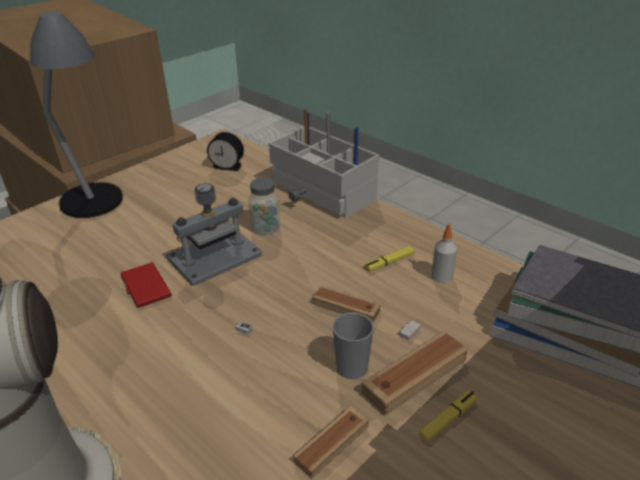

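The top view shows three wooden boxes: A at (360,233) and B at (442,336), both small, and C at (445,255), the largest, with the tumbler at (410,277) beside its near end. C fits the description. The press is at about (232,262), with the jar at (228,196), the case at (220,325) and the highlighters at (348,164) and (481,268). I'll confirm C and take corners from enlarged crops.

```bash
cat > h.py <<'E'
import numpy as np, cv2
from workcell import bot
from scipy.spatial.transform import Rotation as Ro
def ray(c,uv):
    K=np.array([[c["fx"],0,c["cx"]],[0,c["fy"],c["cy"]],[0,0,1]])
    p=cv2.undistortPoints(np.array([[uv]],float),K,np.array([c["k1"],0,0,0]))[0,0]
    return -c["R"].T@c["t"], c["R"].T@np.array([p[0],p[1],1])
def at_z(c,uv,z):
    o,d=ray(c,uv); return (o+d*(z-o[2])/d[2])
def proj(c,X):
    K=np.array([[c["fx"],0,c["cx"]],[0,c["fy"],c["cy"]],[0,0,1]])
    return cv2.projectPoints(np.array(X,float).reshape(-1,1,3),cv2.Rodrigues(c["R"])[0],c["t"],K,np.array([c["k1"],0,0,0]))[0][:,0]
def crop(im,x0,y0,w,h,s): return cv2.resize(im[y0:y0+h,x0:x0+w],None,fx=s,fy=s,interpolation=cv2.INTER_CUBIC)
def down(yaw):  # tool z down, tool y (closing line) along world angle yaw
    y=np.array([np.cos(yaw),np.sin(yaw),0]);z=np.array([0,0,-1.]);x=np.cross(y,z)
    return Ro.from_matrix(np.c_[x,y,z]).as_rotvec()
E
python3 - <<'E'
from h import *
im=cv2.imread("pics/top0.png")
a=crop(im,385,200,110,150,4); b=crop(im,190,215,85,150,4)
cv2.imwrite("pics/crop1.png",np.hstack([b,a]))
E
```

```text
(no output)
```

View pics/crop1.png

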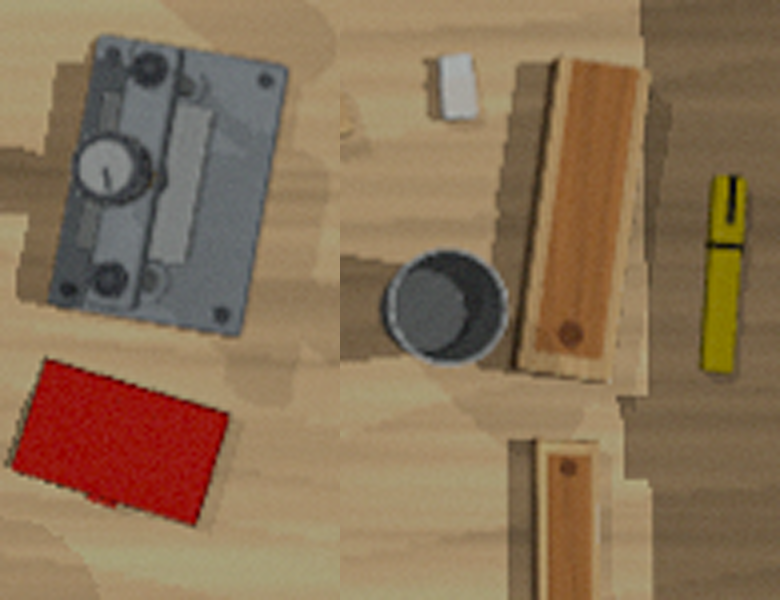

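Crop: box C has top-face corners at about crop (557,57), (650,70), (611,380), (525,368), with two-tone lid and its size clearly the largest. Bed corners are at crop (97,37), (288,66), (240,338), (50,303), and the knob top is at (107,167).

```bash
python3 - <<'E'
from h import *
c=bot.read_camera("top"); s=bot.read_camera("side")
f=lambda X,Y,x0,y0:((X+.5)/4-.5+x0,(Y+.5)/4-.5+y0)
def fit(model,pts):
    m=np.array(model);p=np.array(pts)[:,:2];mc=m.mean(0);pc=p.mean(0)
    U,S,V=np.linalg.svd((m-mc).T@(p-pc));R=(V.T@np.diag([1,np.linalg.det(V.T@U.T)])@U.T)
    return pc-R@mc,np.arctan2(R[1,0],R[0,0]),p-(m@R.T+pc-R@mc)
bed=[at_z(c,f(*q,190,215),.014) for q in[(97,37),(288,66),(240,338),(50,303)]]
# image up=+x world, right=-y
o,a,e=fit([(.085,.06),(.085,-.06),(-.085,-.06),(-.085,.06)],bed);print("press",o,np.degrees(a));print(e*1000)
box=[at_z(c,f(X-340,Y,385,200),.032) for X,Y in[(557,57),(650,70),(611,380),(525,368)]]
b,ab,e=fit([(.095,.028),(.095,-.028),(-.095,-.028),(-.095,.028)],box);print("box",b,np.degrees(ab));print(e*1000)
print("tumbler rim",at_z(c,f(447-340,307,385,200),.098))
print("eraser",at_z(c,f(459-340,87,385,200),.012)); print("markerA",at_z(c,f(724-340,275,385,200),.014))
print("sharp",at_z(c,(320,304),.011)," boxA",at_z(c,(360,233),.02),"boxB top",at_z(c,f(568-340,440,385,200),.02))
print("jar",at_z(c,(222,190),.118),"case",at_z(c,(220,325),.013))
for zk in(.13,.15,.17,.18): print("knobtop at",zk,at_z(c,f(107,167,190,215),zk))
print("side sees press,box at",proj(s,[[*o,.0],[*b,.032]]))
# find knob height: side pixel of knob top
o1,d1=ray(c,f(107,167,190,215)); o2,d2=ray(s,(205,187))
t=np.linalg.lstsq(np.c_[d1,-d2],o2-o1,rcond=None)[0]; print("knob tri",o1+d1*t[0],o2+d2*t[1])
np.save("p.npy",[*o,a,*b,ab])
E
```

```text
press [0.52059576 0.25521562] -8.502643581409336
[[-1.72847472  0.5497625 ]
 [-0.89615694  0.44336092]
 [ 0.18468079  0.49029849]
 [ 2.43995087 -1.4834219 ]]
box [ 0.54179236 -0.26454089] -7.200857115021833
[[-0.55391128  0.12948015]
 [-1.02843445  0.13701731]
 [ 1.11289011  2.31928729]
 [ 0.46945562 -2.58578476]]
tumbler rim [ 0.48564886 -0.17112317  0.098     ]
eraser [ 0.62287167 -0.19277029  0.012     ]
markerA [ 0.50910806 -0.351042    0.014     ]
sharp [0.41796719 0.03729166 0.011     ]  boxA [ 0.59191619 -0.05881491  0.02      ] boxB top [ 0.40892706 -0.25484093  0.02      ]
jar [0.67669365 0.2611786  0.118     ] case [0.36485287 0.27928045 0.013     ]
knobtop at 0.13 [0.52440998 0.26624389 0.13      ]
knobtop at 0.15 [0.52322168 0.26151475 0.15      ]
knobtop at 0.17 [0.52203338 0.25678562 0.17      ]
knobtop at 0.18 [0.52143923 0.25442105 0.18      ]
side sees press,box at [[213.58911563 256.50371001]
 [416.23711797 363.49003196]]
knob tri [0.52186181 0.25610281 0.17288768] [0.52425721 0.25431589 0.17260748]
```

Press: bed fit agrees within 2.5 mm and yaw is −8.5°. Box: top fits 190 x 56 and yaw is about −7.8° by its clean right edge. The tumbler stands beside the near end, so I'll grip the far end, which becomes the trailing end. I'll plan the poses and IK, then move above the far end.

```bash
cat >> h.py <<'E'
P=np.array([.5206,.2552]); PA=np.radians(-8.5); PX=np.array([np.cos(PA),np.sin(PA)]); PY=np.array([-PX[1],PX[0]])
B=np.array([.5418,-.2633]); BA=np.radians(-7.85); BX=np.array([np.cos(BA),np.sin(BA)]); BY=np.array([-BX[1],BX[0]])
G=.070
def pr(x,y,z): return np.r_[P+x*PX+y*PY,z]
def ik(p,r):
    q=bot.inverse_kinematics(p,r); return None if q is None else np.array(q)
E
python3 - <<'E'
from h import *
g=B+G*BX
for s in(0,np.pi):
    print("grasp",s,np.round(ik([*g,.008],down(BA+np.pi/2+s)),2) )
for y in(-.245,-.07):
  for s in (0,np.pi):
    print("ins",y,np.round(ik(pr(0,y,.03),down(PA+s)),2), np.round(ik(pr(0,y,.2),down(PA+s)),2))
for w in np.arange(0,2*np.pi,.8):
    print("knob",w,np.round(ik(pr(0,0,.14),down(w)),2))
bot.set_gripper(.83,45)
# choose yaw later; hover
bot.goto([*g,.16],down(BA+np.pi/2)); print(np.round(bot.current_joints(),2),bot.current_clock(),bot.current_contact_force())
c=bot.read_camera("wrist"); cv2.imwrite("pics/w1.png",c["pixels"])
print({k:np.round(v,3) for k,v in c.items() if k!="pixels"})
E
```

```text
grasp 0 [-0.6   0.61  1.44  0.    1.09 -2.03]
grasp 3.141592653589793 [-0.6   0.61  1.44 -0.    1.09  1.11]
ins -0.245 [-0.22  0.16  1.99 -0.    0.99 -0.08] [-0.22 -0.07  1.86 -0.    1.35 -0.08]Traceback (most recent call last):
  File "<stdin>", line 7, in <module>
    return _wrapfunc(a, 'round', decimals=decimals, out=out)
    return _wrapit(obj, method, *args, **kwds)
    result = getattr(arr, method)(*args, **kwds)
TypeError: unsupported operand type(s) for *: 'NoneType' and 'float'
```

```bash
python3 - <<'E'
from h import *
g=B+G*BX
R=lambda q: None if q is None else np.round(q,2)
for y in(-.245,-.16,-.07):
    print("ins",y,R(ik(pr(0,y,.03),down(PA))), R(ik(pr(0,y,.2),down(PA))))
for w in np.arange(-3,3.2,.6):
    print("knob",round(w,2),R(ik(pr(0,0,.14),down(w))))
bot.set_gripper(.83,45)
bot.goto([*g,.16],down(BA+np.pi/2)); print(np.round(bot.current_joints(),2),bot.current_clock(),bot.current_contact_force())
c=bot.read_camera("wrist"); cv2.imwrite("pics/w1.png",c["pixels"])
print({k:np.round(v,3) for k,v in c.items() if k!="pixels"})
E
```

```text
ins -0.245 [-0.22  0.16  1.99 -0.    0.99 -0.08] [-0.22 -0.07  1.86 -0.    1.35 -0.08]
ins -0.16 [-0.05  0.22  1.93 -0.    0.99  0.1 ] [-0.05 -0.01  1.8  -0.    1.35  0.1 ]
ins -0.07 [ 0.13  0.3   1.83 -0.    1.02  0.28] [ 0.13  0.09  1.7  -0.    1.35  0.28]
knob -3.0 None
knob -2.4 [ 0.25  0.24  1.66 -0.    1.25  2.65]
knob -1.8 [ 0.25  0.24  1.66 -0.    1.25  2.05]
knob -1.2 [0.25 0.24 1.66 0.   1.25 1.45]
knob -0.6 [ 0.25  0.24  1.66 -0.    1.25  0.85]
knob 0.0 [ 0.25  0.24  1.66 -0.    1.25  0.25]
knob 0.6 [ 0.25  0.24  1.66 -0.    1.25 -0.35]
knob 1.2 [ 0.25  0.24  1.66 -0.    1.25 -0.95]
knob 1.8 [ 0.25  0.24  1.66  0.    1.25 -1.55]
knob 2.4 [ 0.25  0.24  1.66 -0.    1.25 -2.15]
knob 3.0 [ 0.25  0.24  1.66 -0.    1.25 -2.75]
[-0.6   0.44  1.36  0.    1.34 -2.03] 3.9083 [-0.04348205  0.57320032  0.82792293]
{'fx': np.float64(348.485), 'fy': np.float64(348.485), 'cx': np.float64(323.596), 'cy': np.float64(237.045), 'k1': np.float64(-0.044), 'R': array([[ 0.135,  0.991,  0.001],
       [ 0.952, -0.13 ,  0.278],
       [ 0.275, -0.037, -0.961]]), 't': array([ 0.186, -0.634,  0.16 ])}
```

View pics/w1.png

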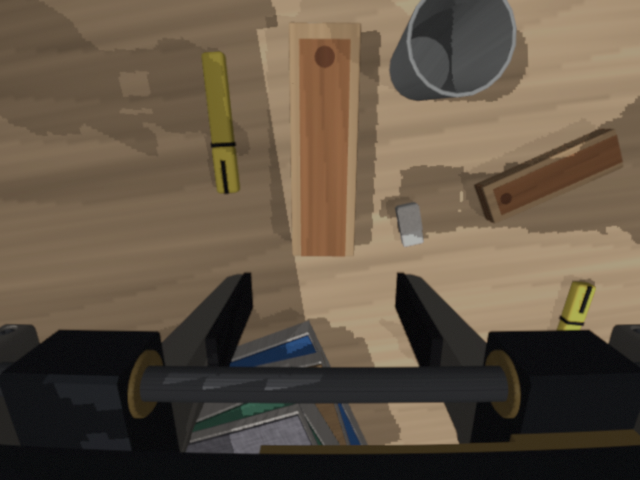

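The wrist view shows box C with far-end corners at about (296,255) and (354,255), and near-end corners at (291,24) and (360,24). The tumbler is by the near end, the eraser at (410,223). I'll check these against the estimate, then grasp.

```bash
python3 - <<'E'
from h import *
c=bot.read_camera("wrist")
q=np.array([at_z(c,p,.032)[:2] for p in[(296,255),(354,255),(291,24),(360,24)]])
m=q.mean(0); d=q[:2].mean(0)-q[2:].mean(0)
print("box",m,"len",np.linalg.norm(d),"yaw",np.degrees(np.arctan2(d[1],d[0])),"w",np.linalg.norm(q[0]-q[1]),np.linalg.norm(q[2]-q[3]))
e=at_z(c,(404,240),.012)[:2]-B; print("eraser near corner in box frame",e@BX,e@BY)
for X in [(310,322)]: print("books edge at z.06",at_z(c,X,.06), at_z(c,X,.0))
E
```

```text
box [ 0.54355847 -0.26081252] len 0.18720794734660098 yaw -7.825168281290649 w 0.05243449920370577 0.052992355431981504
eraser near corner in box frame 0.08672700426078275 0.07823117041656649
books edge at z.06 [ 0.68600411 -0.29357625  0.06      ] [ 7.19772077e-01 -3.00800507e-01  5.55111512e-17]
```

```bash
sed -i 's/^B=np.array(\[.5418,-.2633\])/B=np.array([.5428,-.2620])/' h.py; python3 - <<'E'
from h import *
g=B+G*BX; r=down(BA+np.pi/2)
bot.line_to([*g,.05],r,.15); bot.line_to([*g,.008],max_speed=.08)
print("touch",bot.current_contact_force())
print(bot.set_gripper(0.3,50)); print("opening mm",bot.current_opening()*92,bot.current_grip_force())
bot.line_to([*g,.04],max_speed=.08); bot.line_to([*g,.14],max_speed=.15)
print("F",bot.current_contact_force(),"M",bot.current_ft_torque(),bot.current_opening()*92,bot.current_clock())
s=bot.read_camera("side");w=bot.read_camera("wrist")
cv2.imwrite("pics/lift.png",np.hstack([crop(s["pixels"],280,180,240,260,1.6),crop(w["pixels"],200,0,250,260,1.6)]))
E
```

```text
touch [-0.22600672 -0.72223833 -0.03580379]
False
opening mm 55.60324924133356 50.00083386898041
F [ 0.12935467  0.50593758 -0.8545045 ] M [-0.00315033 -0.10669184  0.01584051] 55.596653093800775 7.375
```

View pics/lift.png

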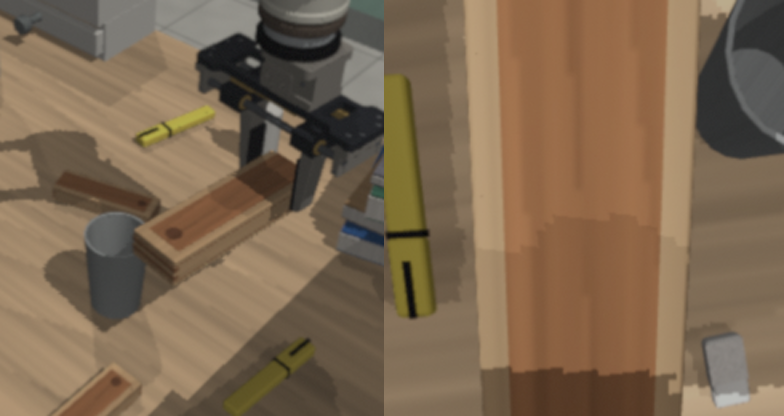

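Lifted and held by the far end; the near-end lid corners are at about side px (363,325) and (390,346). I'll compare with a level box to measure droop.

```bash
python3 - <<'E'
from h import *
s=bot.read_camera("side"); w=bot.read_camera("wrist")
g=np.array(bot.current_ee_pos())[:2]
for droop in(0,2,4,6,8):
    t=np.radians(droop); X=[]
    for yy in(.028,-.028):
        L=-.165; X.append([*(g+L*np.cos(t)*BX+yy*BY),.164+L*np.sin(t)])
    print(droop,np.round(proj(s,X),1).tolist(),np.round(proj(w,X),1).tolist())
E
```

```text
0 [[363.2, 320.1], [389.3, 341.0]] [[402.4, -117.4], [241.5, -117.6]]
2 [[363.1, 322.9], [389.1, 343.8]] [[399.0, -106.5], [245.0, -106.7]]
4 [[363.1, 325.6], [389.0, 346.5]] [[395.9, -95.8], [248.2, -95.9]]
6 [[363.3, 328.2], [389.1, 349.1]] [[393.0, -85.3], [251.1, -85.5]]
8 [[363.5, 330.7], [389.2, 351.7]] [[390.3, -75.1], [253.9, -75.3]]
```

```bash
python3 - <<'E'
import cv2,numpy as np
a=cv2.imread("pics/lift.png")[190:290,100:260]
cv2.imwrite("pics/lift2.png",cv2.resize(a,None,fx=4,fy=4))
E
```

```text
(no output)
```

View pics/lift2.png

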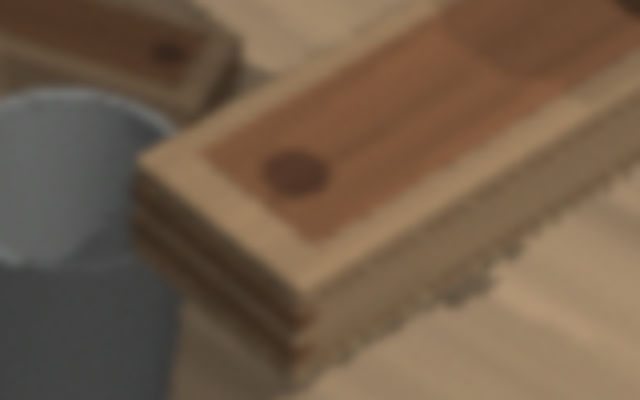

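Measured droop is about 2.5°, at corners (363.9,323.8) and (389.4,344.5). I'll pitch the tool 2° to compensate, carry the box to the press mouth and check the height before inserting.

```bash
cat >> h.py <<'E'
def tilt(deg): return (Ro.from_rotvec(np.r_[PX,0]*np.radians(deg))*Ro.from_rotvec(down(PA))).as_rotvec()
E
python3 - <<'E'
from h import *
bot.goto(pr(0,-.25,.15),tilt(2)); print(bot.current_clock(),bot.current_opening()*92)
bot.line_to(pr(0,-.25,.028),max_speed=.15); print(bot.current_clock())
s=bot.read_camera("side");t=bot.read_camera("top")
cv2.imwrite("pics/pre.png",np.hstack([crop(s["pixels"],130,170,190,190,2.1),crop(t["pixels"],190,200,190,190,2.1)]))
for d in(-1,0,1,2):
    k=np.radians(d); X=[]
    for yy in(-.028,.028):
        for zz in (.020,.052): X.append(pr(yy,-.25+.165*np.cos(k),zz-.165*np.sin(k)))
    print(d,((proj(s,X)-[130,170])*2.1).round(0).tolist(),((proj(t,X)-[190,200])*2.1).round(0).tolist())
E
```

```text
9.2417 55.40988876609497
10.2083
-1 [[192.0, 215.0], [188.0, 189.0], [241.0, 193.0], [238.0, 167.0]] [[154.0, 163.0], [150.0, 162.0], [163.0, 115.0], [159.0, 113.0]]
0 [[192.0, 218.0], [188.0, 191.0], [241.0, 195.0], [238.0, 169.0]] [[155.0, 163.0], [151.0, 162.0], [163.0, 115.0], [159.0, 114.0]]
1 [[192.0, 220.0], [189.0, 194.0], [241.0, 198.0], [238.0, 172.0]] [[155.0, 163.0], [151.0, 162.0], [163.0, 116.0], [159.0, 114.0]]
2 [[193.0, 222.0], [189.0, 196.0], [242.0, 200.0], [239.0, 174.0]] [[155.0, 163.0], [151.0, 163.0], [164.0, 116.0], [160.0, 114.0]]
```

View pics/pre.png

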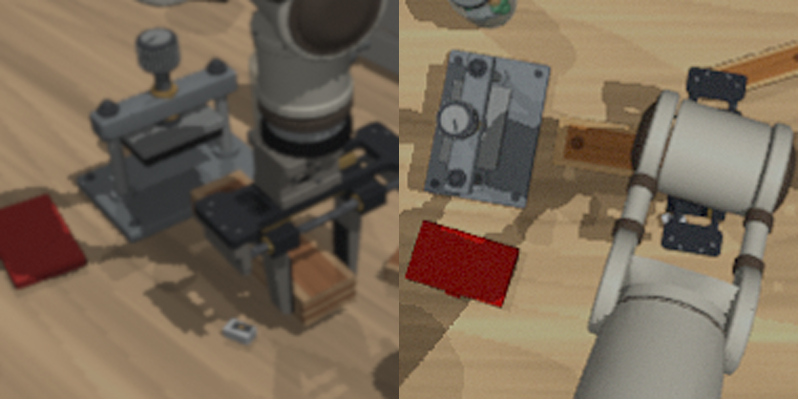

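At the press mouth the side view puts the lead-end lid corner at about crop (192,190). That matches a level box at the planned height, with 0–1° droop, so I'll insert in steps while watching the force.

```bash
python3 - <<'E'
from h import *
f0=np.array(bot.current_contact_force())
for y in(-.19,-.13,-.10,-.07):
    bot.line_to(pr(0,y,.028),max_speed=.08); f=np.array(bot.current_contact_force())-f0
    print(y,f.round(2)); 
    if np.abs(f).max()>6: break
else:
    for z in(.026,.0245,.023,.022,.021):
        bot.line_to(pr(0,-.07,z),max_speed=.04); f=np.array(bot.current_contact_force())-f0; print(z,f.round(2))
        if f[2]>3: break
print(bot.current_clock(),bot.current_opening()*92)
E
```

```text
-0.19 [-0.6   0.51  0.72]
-0.13 [-1.09 -0.45 -0.12]
-0.1 [ 0.01 -0.18 -0.39]
-0.07 [-0.35  0.19  0.32]
0.026 [-0.06 -0.03 -0.  ]
0.0245 [-1.13  0.16 -0.02]
0.023 [-0.78 -0.5  -0.3 ]
0.022 [-0.49  0.08  1.42]
0.021 [-3.71 -1.32  8.73]
14.4083 55.62833084010011
```

```bash
python3 - <<'E'
from h import *
bot.line_to(pr(0,-.07,.022),max_speed=.05)
bot.set_gripper(.80); print(bot.current_opening()*92)
bot.line_to(pr(0,-.10,.024),max_speed=.1); bot.line_to(pr(0,-.16,.21),rot=down(PA),max_speed=.2)
bot.goto(pr(0,-.28,.23),down(PA)); print(bot.current_clock())
s=bot.read_camera("side");t=bot.read_camera("top"); w=bot.read_camera("wrist")
for n,c in zip("stw",(s,t,w)): cv2.imwrite(f"pics/raw_{n}.png",c["pixels"])
np.save("w.npy",{k:v for k,v in w.items() if k!="pixels"})
X=[pr(a,b,.046) for a,b in((-.028,-.095),(.028,-.095),(.028,.095),(-.028,.095))]
for c,o in((s,(130,170)),(t,(190,200)),(w,(0,0))): print(proj(c,X).round(1).tolist())
cv2.imwrite("pics/ins.png",np.hstack([crop(s["pixels"],145,170,130,120,3),crop(t["pixels"],190,205,120,120,3)]))
E
```

```text
73.63789541273078
17.25
[[222.5, 265.9], [246.3, 255.3], [200.7, 215.4], [178.2, 224.3]]
[[266.2, 278.1], [270.2, 254.9], [192.3, 242.4], [188.0, 265.5]]
[[293.6, 18.1], [355.3, 18.2], [359.1, -227.9], [290.8, -228.0]]
```

View pics/ins.png

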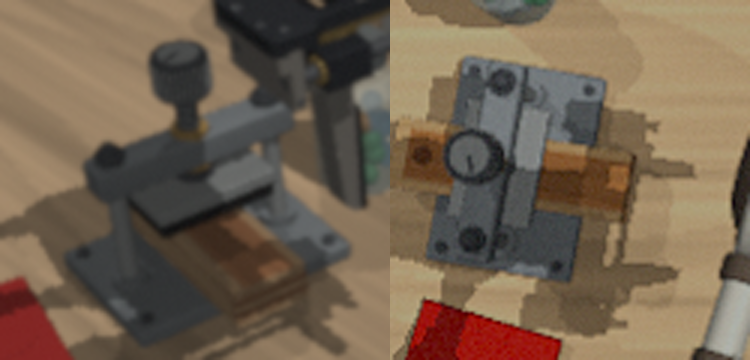

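The box lies between the pillars. In the top view its trailing end is at about px (272,257)–(268,279) and its lead end at about (194,248)–(194,264), apparently a few mm short. I'll measure this metrically by rectifying the top, side and wrist pictures to the lid plane.

```bash
cat >> h.py <<'E'
def rect(c,z,xs,ys):  # rows = y, cols = x in press frame
    X=[pr(a,b,z) for b in ys for a in xs]
    m=proj(c,X).reshape(len(ys),len(xs),2).astype(np.float32)
    return cv2.remap(c["pixels"],m[...,0],m[...,1],cv2.INTER_CUBIC)
E
python3 - <<'E'
from h import *
t=bot.read_camera("top"); s=bot.read_camera("side"); w=bot.read_camera("wrist")
xs=np.arange(-.07,.07,.0005)
a=rect(t,.046,xs,np.arange(.115,-.125,-.0005)); b=rect(s,.046,xs,np.arange(.115,-.125,-.0005))
for im in (a,b):
    for y in np.arange(-.12,.12,.01):
        r=int(round((.115-y)/.0005))
        if 0<=r<len(im):
            cv2.line(im,(0,r),(6 if abs(y)>1e-6 else 20,r),(0,0,255),1)
    for y in(-.095,.095):
        r=int(round((.115-y)/.0005)); cv2.line(im,(60,r),(90,r),(0,255,0),1); cv2.line(im,(190,r),(220,r),(0,255,0),1)
    for x in(-.028,.028):
        k=int((x+.07)/.0005); cv2.line(im,(k,395),(k,405),(255,0,0),1)
cv2.imwrite("pics/rect.png",np.hstack([a,b]))
c=rect(w,.046,np.arange(-.015,.016,.005),np.arange(-.07,-.115,-.002))
print(c.mean(2).astype(int))
E
```

```text
[[  0   0   0   0   0   0   0]
 [  0   0   0   0   0   0   0]
 [  0   0   0   0   0   0   0]
 [  0   0   0   0   0   0   0]
 [  0   0   0   0   0   0   0]
 [ 46  44  45  73  65  68  68]
 [ 50  47  49  80  72  72  69]
 [ 50  48  49  80  72  72  76]
 [ 50  46  48  80  72  71  76]
 [ 51  47  49  80  71  72  77]
 [ 50  47  48  80  71  71  76]
 [ 49  47  48  79  71  72  76]
 [ 34  33  36  55  47  41  49]
 [ 26  29  29  29  28  28  29]
 [ 26  26  27  25  27  29  28]
 [ 36  39  40  33  35  40  24]
 [ 64  62  59  59  58  56  51]
 [ 68  68  62  65  63  58  64]
 [ 68  74  83  64  70  74  63]
 [100 111 104  96 104  90  63]
 [112 112 104 106 106  96  62]
 [110 112 104 105 106  96  62]
 [111 113 104 105 107  97  61]]
```

View pics/rect.png

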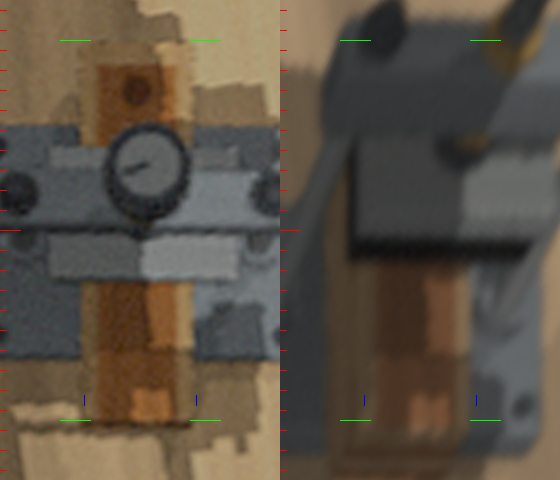

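The lid rectified from the top camera spans y ≈ +94 to −98 mm and the wrist camera puts the trailing end at −94 mm. The box is therefore centred within about 2 mm and square within 1°. Next is the knob: grip it, check the side force, and turn the first stroke while following 8 mm per turn.

```bash
cat >> h.py <<'E'
KN=np.array([.5217,.2555])
def padprof(tag):
    s=bot.read_camera("side"); cv2.imwrite(f"pics/side_{tag}.png",s["pixels"])
    zs=np.arange(.030,.090,.001); xs=np.arange(-.015,.016,.001)
    X=[pr(a,-.030,z) for z in zs for a in xs]
    m=proj(s,X).reshape(len(zs),len(xs),2).astype(np.float32)
    g=cv2.remap(s["pixels"],m[...,0],m[...,1],cv2.INTER_CUBIC).astype(float)
    r=g[...,2].mean(1)-g[...,0].mean(1); b=g.mean((1,2))
    print(tag,"z mm: red-blue / brightness"); print(" ".join(f"{z*1000:.0f}:{x:.0f}/{y:.0f}" for z,x,y in zip(zs,r,b) if .036<z<.082))
def M(n=10):
    return np.mean([np.r_[bot.current_contact_force(),bot.current_ft_torque()] for _ in range(n)],0).round(3)
E
python3 - <<'E'
from h import *
padprof("s0")
q=ik([*KN,.145],down(3.0)); print(q.round(2))
bot.set_gripper(.67,25)
bot.goto([*KN,.21],down(3.0)); print(bot.current_clock(),bot.current_joints())
print(M()); bot.line_to([*KN,.145],max_speed=.15); print("down",M())
bot.set_gripper(.2,25); print("grip",bot.current_opening()*92,M(),bot.current_clock())
E
```

```text
s0 z mm: red-blue / brightness
36:33/49 37:34/50 38:35/51 39:36/51 40:36/52 41:37/53 42:37/54 43:38/54 44:39/55 45:39/56 46:40/57 47:40/57 48:40/57 49:38/55 50:37/54 51:35/51 52:33/49 53:30/46 54:28/44 55:24/40 56:20/36 57:15/32 58:10/27 59:6/23 60:3/21 61:2/20 62:1/20 63:0/22 64:0/27 65:0/35 66:0/44 67:0/53 68:0/61 69:0/67 70:0/69 71:-0/71 72:-0/72 73:-0/74 74:-0/76 75:0/79 76:-0/82 77:0/83 78:0/84 79:0/84 80:0/84 81:0/85
[ 0.25  0.23  1.65 -0.    1.26 -2.75]
20.2083 [ 2.46996885e-01  1.76768536e-01  1.58541717e+00 -6.63676383e-05
  1.37945043e+00 -2.75210219e+00]
[0.508 0.756 0.54  0.087 0.107 0.05 ]
down [0.563 0.853 0.577 0.067 0.095 0.006]
grip 38.72989922765477 [ 6.083 -0.637  1.484  0.087 -0.577 -0.023] 21.2583
```

```bash
python3 - <<'E'
from h import *
bot.line_to([KN[0]+.001,KN[1],.145],max_speed=.02); print(M())
q0=np.array(bot.current_joints()); k=KN+[.001,0]
lead=.008/(2*np.pi)
def stroke(dth,z0):
    bot_q=np.array(bot.current_joints())
    n=max(1,int(np.ceil(dth/1.35)))
    q=ik([*k,z0-lead*dth],Ro.from_matrix(Ro.from_rotvec(bot.current_tool_rot()).as_matrix()).as_rotvec())
    q[5]=bot_q[5]+dth; bot.set_joints(q.tolist())
z=.145
for d in(.2,1.2,1.3):
    stroke(d,z); z-=lead*d
    print(d,round(bot.current_clock(),2),M(),bot.current_opening()*92,np.round(bot.current_ee_pos(),4),np.round(bot.current_joints()[5],3))
padprof("s1")
E
```

```text
[ 0.351 -0.65   4.529 -0.06  -0.147 -0.041]
0.2 21.82 [ 0.752 -0.405  6.564 -0.069  0.046 -0.127] 38.493218266130654 [0.5229 0.2556 0.1458] -2.552
1.2 22.93 [-2.508  5.065  8.112  0.503  0.5   -0.041] 38.7380629747617 [0.5218 0.2573 0.1442] -1.352
1.3 24.11 [ 3.462 12.009  2.866  1.612 -0.047 -0.026] 38.34895943986604 [0.523  0.2591 0.1426] -0.052
s1 z mm: red-blue / brightness
36:53/74 37:53/73 38:53/73 39:53/73 40:53/73 41:53/73 42:53/73 43:53/73 44:53/73 45:52/73 46:51/71 47:49/68 48:45/64 49:41/58 50:35/52 51:30/46 52:24/40 53:18/35 54:12/31 55:7/27 56:4/25 57:2/23 58:1/22 59:0/24 60:0/29 61:0/36 62:0/47 63:0/59 64:0/69 65:0/78 66:0/83 67:0/86 68:0/89 69:0/92 70:0/95 71:-0/100 72:0/104 73:0/106 74:0/106 75:0/106 76:0/105 77:0/105 78:0/104 79:0/103 80:0/103 81:0/103
```

The knob forces show the arm is compliant (about 3 N/mm) and put the knob axis at (0.5230, 0.2575) in the arm's frame, about 2 mm from the camera estimate. I'll regrip there and continue.

```bash
cat >> h.py <<'E'
K=np.array([.5230,.2575]); LEAD=.008/(2*np.pi)
def regrip(z,yaw,k=K):
    bot.set_gripper(.6); bot.goto([*k,z],down(yaw)); m0=M()
    bot.set_gripper(.2,25); print("regrip",round(bot.current_clock(),2),"F",(M()-m0),np.round(bot.current_ee_pos(),4),bot.current_opening()*92)
def stroke(d,z,k=K,yaw=None):
    q=ik([*k,z-LEAD*d],down(yaw-d)); j=bot.current_joints()[5]
    bot.set_joints(q.tolist())
    print("turn",d,round(bot.current_clock(),2),M(),np.round(bot.current_ee_pos(),4),"dj6",round(bot.current_joints()[5]-j,3))
E
python3 - <<'E'
from h import *
z=.145-LEAD*2.7
padprof("a")
regrip(z,3.0)
stroke(1.3,z,yaw=3.0); stroke(1.3,z-LEAD*1.3,yaw=1.7); stroke(1.4,z-LEAD*2.6,yaw=.4)
padprof("b")
E
```

```text
a z mm: red-blue / brightness
36:53/73 37:53/73 38:53/73 39:53/73 40:53/73 41:53/73 42:53/73 43:53/73 44:53/73 45:53/73 46:51/71 47:49/68 48:45/64 49:41/58 50:36/52 51:30/46 52:24/40 53:18/35 54:12/31 55:7/27 56:4/24 57:2/22 58:1/22 59:1/24 60:0/28 61:0/36 62:0/47 63:0/59 64:0/70 65:0/78 66:-0/83 67:-0/86 68:-0/89 69:0/91 70:0/95 71:0/100 72:0/104 73:1/106 74:1/107 75:1/106 76:0/105 77:0/104 78:0/104 79:0/104 80:0/103 81:0/103
regrip 27.34 F [ 2.292e+00  2.130e-01 -3.636e+00  6.600e-02 -4.530e-01  3.000e-03] [0.5235 0.2574 0.1416] 38.413822940114116
turn 1.3 28.52 [ 5.644 -0.233 -3.358  0.037 -0.869 -0.046] [0.5235 0.2574 0.1399] dj6 1.299
turn 1.3 29.71 [ 4.869 -0.141 -3.649 -0.14  -0.876 -0.041] [0.5235 0.2574 0.1383] dj6 1.3
turn 1.4 30.98 [ 5.443e+00  5.400e-02 -3.070e+00 -1.400e-01 -7.210e-01  1.000e-03] [0.5235 0.2573 0.1365] dj6 1.4
b z mm: red-blue / brightness
36:53/74 37:53/73 38:53/73 39:53/73 40:53/73 41:53/73 42:53/73 43:52/72 44:50/69 45:46/65 46:41/58 47:33/51 48:26/43 49:18/35 50:11/29 51:6/25 52:2/23 53:1/22 54:0/24 55:0/29 56:1/37 57:0/47 58:0/59 59:0/70 60:0/78 61:0/83 62:0/86 63:0/89 64:0/92 65:0/96 66:0/100 67:0/104 68:0/107 69:0/107 70:0/106 71:0/105 72:0/104 73:0/104 74:0/103 75:0/103 76:0/103 77:0/102 78:0/102 79:0/100 80:-0/97 81:-0/94
```

The knob centre is now exact: the TCP stays put while turning, and the platen edge moved 5.0 mm for 5.1 mm commanded. I'll continue in fine steps, tracking the pad's lower and upper edges to find where the lower one stops.

```bash
cat >> h.py <<'E'
def edges():
    s=bot.read_camera("side"); zs=np.arange(.030,.090,.0005); out=[]
    for lo,hi in((-.02,.0),(.0,.02)):
        xs=np.arange(lo,hi,.001)
        m=proj(s,[pr(a,-.030,z) for z in zs for a in xs]).reshape(len(zs),len(xs),2).astype(np.float32)
        g=cv2.remap(s["pixels"],m[...,0],m[...,1],cv2.INTER_CUBIC).astype(float)
        r=(g[...,2]-g[...,0]).mean(1); b=g.mean((1,2)); mx=np.max(r[:50])
        i0=np.argmin(b[20:90])+20
        f=[zs[np.where(r[:i0+6]>l*mx)[0][-1]]*1000+.5*(r[np.where(r[:i0+6]>l*mx)[0][-1]]-l*mx)/(r[np.where(r[:i0+6]>l*mx)[0][-1]]-r[np.where(r[:i0+6]>l*mx)[0][-1]+1]) for l in(.7,.4,.15)]
        bb=b[i0:]; k=[np.where(bb>l)[0][0] for l in(40,60)]
        t=[zs[i0+q]*1000-.5*(bb[q]-l)/(bb[q]-bb[q-1]) for q,l in zip(k,(40,60))]
        out.append(np.round(f+t,2))
    print("edges bot70/40/15 top40/60:",*out); return out
E
python3 - <<'E'
from h import *
z=.145-LEAD*6.7; yaw=-1.0; edges()
for i in range(5):
    stroke(.3,z,yaw=yaw); z-=LEAD*.3; yaw-=.3; edges()
E
```

```text
edges bot70/40/15 top40/60: [46.55 48.61 50.42 56.46 58.24] [46.6  48.59 50.53 56.2  58.  ]
turn 0.3 31.47 [ 4.749 -1.078 -3.81  -0.105 -0.778 -0.131] [0.5234 0.2574 0.1361] dj6 0.3
edges bot70/40/15 top40/60: [46.45 48.54 50.35 56.08 57.81] [46.14 48.25 50.12 55.84 57.6 ]
turn 0.3 31.91 [ 5.299 -1.046 -4.114 -0.112 -0.78  -0.096] [0.5234 0.2574 0.1358] dj6 0.3
edges bot70/40/15 top40/60: [46.28 48.25 50.08 55.6  57.3 ] [46.16 48.13 50.02 55.4  57.2 ]
turn 0.3 32.35 [ 4.339  0.325 -2.274 -0.087 -0.708 -0.088] [0.5235 0.2574 0.1354] dj6 0.3
edges bot70/40/15 top40/60: [46.04 48.02 49.94 55.19 56.93] [45.91 47.89 49.86 55.09 56.85]
turn 0.3 32.79 [ 5.802 -0.539 -4.007 -0.062 -0.681 -0.157] [0.5234 0.2574 0.135 ] dj6 0.3
edges bot70/40/15 top40/60: [45.75 47.66 49.5  54.87 56.67] [45.53 47.57 49.52 54.64 56.37]
turn 0.3 33.23 [ 5.099e+00 -2.030e-01 -3.634e+00  3.000e-03 -7.140e-01 -1.470e-01] [0.5234 0.2574 0.1346] dj6 0.3
edges bot70/40/15 top40/60: [45.39 47.36 49.26 54.57 56.33] [45.28 47.35 49.4  54.22 55.98]
```

The pad's upper edge moves 1:1 with the screw. The lower dark edge still moves steadily at about 0.65:1, which is its shadow on the lid closing in, so there is no contact yet. I'll regrip and go on in 0.3 rad steps until it stops.

```bash
python3 - <<'E'
from h import *
z=.145-LEAD*8.2; yaw=1.6; regrip(z,yaw); edges()
for i in range(7):
    stroke(.3,z,yaw=yaw); z-=LEAD*.3; yaw-=.3; edges()
E
```

```text
regrip 37.53 F [-0.662 -0.193 -1.837 -0.096  0.002 -0.049] [0.523  0.2574 0.1346] 38.62954229808381
edges bot70/40/15 top40/60: [45.38 47.41 49.28 54.53 56.33] [45.26 47.32 49.29 54.21 55.97]
turn 0.3 37.98 [-0.107  0.904  0.761  0.065  0.012 -0.121] [0.523  0.2576 0.1342] dj6 0.297
edges bot70/40/15 top40/60: [45.19 47.18 49.09 54.1  55.8 ] [44.9  47.02 48.92 54.05 55.86]
turn 0.3 38.42 [-0.383  1.496 -0.751  0.2   -0.163 -0.11 ] [0.5231 0.2577 0.1338] dj6 0.299
edges bot70/40/15 top40/60: [44.88 46.83 48.68 53.77 55.55] [44.49 46.57 48.56 53.53 55.31]
turn 0.3 38.86 [ 1.944  2.53  -1.962  0.349 -0.268 -0.024] [0.5232 0.2578 0.1334] dj6 0.299
edges bot70/40/15 top40/60: [44.5  46.53 48.48 53.36 55.11] [44.37 46.45 48.43 53.07 54.86]
turn 0.3 39.3 [ 4.583  3.548 -2.597  0.608 -0.469 -0.065] [0.5233 0.2578 0.1331] dj6 0.299
edges bot70/40/15 top40/60: [44.52 46.5  48.43 52.99 54.69] [44.38 46.42 48.43 52.78 54.54]
turn 0.3 39.74 [ 3.766  4.366 -3.393  0.631 -0.546 -0.015] [0.5235 0.2579 0.1327] dj6 0.3
edges bot70/40/15 top40/60: [44.45 46.5  48.41 52.6  54.36] [44.4  46.44 48.38 52.41 54.18]
turn 0.3 40.18 [ 4.946  3.995 -3.768  0.625 -0.665 -0.077] [0.5236 0.2579 0.1323] dj6 0.3
edges bot70/40/15 top40/60: [44.46 46.47 48.45 52.2  53.96] [44.4  46.41 48.49 52.04 53.76]
turn 0.3 40.62 [ 5.456  3.452 -3.244  0.616 -0.719 -0.011] [0.5238 0.2578 0.1319] dj6 0.3
edges bot70/40/15 top40/60: [44.47 46.47 48.38 51.78 53.5 ] [44.4  46.42 48.34 51.69 53.44]
```

Clear kink: the lower edge stopped at about 0.87 rad of this stroke while the platen kept descending, so the screw is now about 1.23 rad past contact. Another 0.35 rad makes a quarter turn; then I'll release and withdraw.

```bash
python3 - <<'E'
from h import *
z=.145-LEAD*10.3
stroke(.35,z,yaw=-.5); z-=LEAD*.35; edges()
bot.set_gripper(.6); print(M()); bot.line_to([*K,.23],max_speed=.15)
bot.goto([.40,.0,.30],down(PA)); print(M(),bot.current_clock()); edges()
s=bot.read_camera("side");t=bot.read_camera("top")
t0=cv2.imread("pics/top0.png")
cv2.imwrite("pics/end.png",np.hstack([crop(s["pixels"],100,90,400,360,1.0),crop(t["pixels"],180,130,320,288,1.25)]))
E
```

```text
turn 0.35 41.1 [ 5.266  4.22  -3.873  0.571 -0.743 -0.134] [0.5239 0.2577 0.1315] dj6 0.35
edges bot70/40/15 top40/60: [44.51 46.5  48.38 51.4  53.12] [44.39 46.43 48.32 51.11 52.9 ]
[-0.079 -0.678  0.106 -0.052  0.144  0.024]
[-0.295  0.318  0.595 -0.031  0.11  -0.013] 43.55
edges bot70/40/15 top40/60: [44.77 46.64 48.46 51.44 53.3 ] [44.33 46.4  48.32 51.04 52.76]
```

View pics/end.png

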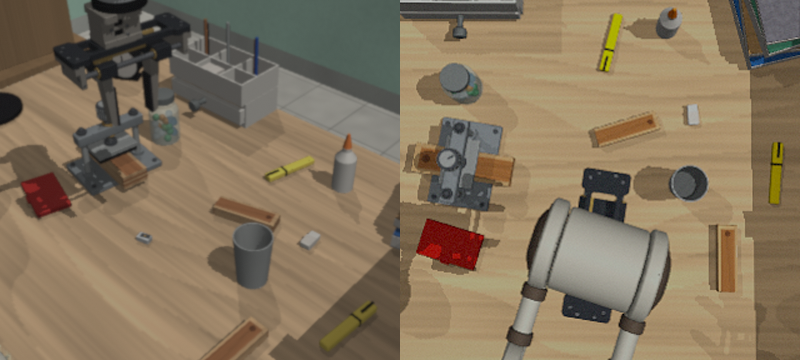

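The box is held in the press, centred between the pillars. The tumbler, eraser, jar, case, sharpener and highlighters are where they were, and the robot is clear of everything.

```bash
python3 -c "
from workcell import bot
print(bot.job_done())"
```

```text
the job is handed in; nothing more can be done
None
```

I handed the job in at about 44 s: the largest pencil box is clamped flat in the press, its middle within about 2 mm of the screw axis by the cameras, with the knob turned about a quarter turn past where the pad met the lid and everything else on the desk left where it was.

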